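Seat an engine control unit in the holding fixture

ROBOT

A 7-joint arm with a two-finger parallel gripper is mounted at the origin on the work surface. World frame = base frame: x ahead of the robot, y to its left, z up, the work surface at z = 0. Lengths are in m, angles in rad, forces in N, time in s.
With the tool pointing down it reaches from about 0.4 to 0.75 m from the base axis. Payload 19.5 kg.
Tool frame: the origin (TCP) lies at the very end of the fingers, on their centre line; the grasp point (between the pads) lies 19 mm behind it (robot.grip_point_offset is the z of the grasp point in the tool frame, in m); z points along the fingers, y is the line along which they close (so a half turn about z gives the same grasp; the last joint's range is limited). The gripper opens to 85 mm and grips with 20 to 120 N. Pads are 22 mm wide; open, the fingers measure 114 mm over their backs; the gripper's body (76 mm by 85 mm) begins 54 mm behind the grasp point. The pads swing forward as they close: fully open they stand 13 mm farther back than shut.
Start: joints at [-1.15, 0.707, -0.028, 1.485, 0.022, 0.951, -0.075], TCP at [0.257, 0.514, 0.231] pointing down, gripper open.
Joint ranges: [-2.71, 2.71], [-0.32, 2.16], [-1.57, 1.52], [0, 2.45], [-1.46, 4.6], [0, 2.02], [-2.83, 2.83]. Speed limits (rad/s): [1.89, 1.89, 2.57, 2.57, 3.01, 3.01, 3.01].

INTERFACE

Orientations are given as [roll, pitch, yaw] about the fixed x, y, z axes, in that order (R = Rz(yaw) Ry(pitch) Rx(roll)).
In Python, from rig import telemetry, camera, get_calibration, workorder, robot gives the robot as it stands. The module is installed in compiled form; this text tells all that it offers.
- The arm moves only by the tool carry_out, never from a script. Its argument "series" is a list of rows, each a list of 5 numbers: the shift along the tool's x, y, z in cm, then the turn about the tool's z in degrees, then the closure, from -1 (fully open) to 1 (shut). In form: [[x, y, z, turn, jaw], ...]. A call has exactly 5 rows; each row shifts and turns the commanded pose from where the row before left it, along the tool's axes as they then stand; what a row does not reach is not made up. A row lasts 1/10 s, in which the tool goes at most 50 mm and 8.59 degrees, less where a joint would pass 70% of its speed; a pose out of reach is approached as far as the arm can. A call is refused whole if a number of a shift passes 5 or a number of a turn 8.59, either way. A call with a gripper value outside its range is refused whole. The fingers move at their own pace and stop on an object; "newtons" is the grip in N (left out, the last holds). Time passes only in rows, so rows that do not move let the fingers close, or fill a call up. It gives the time, the measured TCP pose, the force, the opening and the grip force at its end, in the units of the state.
- telemetry.sense(): the state, without advancing time (a new reading comes with each control period).
- camera(name): name is "side" or "top" or "wrist"; returns the picture (400x640x3 uint8, blue, green, red); there is no depth.
- get_calibration(name): a dict with "K" (3x3 intrinsics, pixels), "rvec" (rotation vector, rad) and "tvec" (3), from world to camera coordinates, as OpenCV has them. Camera axes: x right, y down, z forward; pixel columns grow to the right and rows downward; lengths in m; the calibration is good to about 2 mm. A picture is of the moment at which its call begins: read the wrist's pose just before it. get_calibration takes no time and is no camera call; for the wrist camera it gives the pose at the moment of the call.
- workorder.finish_job(): hands the job in; it is judged then, once.
The state is a dict: "t": time; "qpos": joint angles; "qd": joint speeds; "effort": joint torques, N m; "tool_pos": TCP position; "eef_rot": TCP orientation; "force": force on the tool from outside, world axes, zero at the start; "ft_torque": the same for the moment, N m; "grip_width": opening from 0.0 (shut) to 1.0 (fully open); "grasp_force": force on a finger pad.
Only numpy, scipy, OpenCV 4.12 (cv2) and the standard library are available. Lean on these libraries where they do the work, as an engineer would, in place of code of your own. Each camera call takes 0.05 s, during which the arm holds its last target. There are 200 camera calls.

TASK

Push the finned engine control unit along the bench until its long side is flush against the fixture's long fence, then push the sliding jaw along the fence until it holds the unit snugly against the end stop. Only push with the fingers: do not pick the unit up, and leave the other things on the bench where they are.

Things in the scene. Friction and masses are not known exactly. Their poses are not given: they have to be found in the camera images.
- fixture: Dark steel fixture bolted to the bench. Origin: bench level, inner corner of long fence and end stop. x: horizontal, into the fence (roughly away from the robot); y: along the fence to the end stop (roughly robot's left). Fence face is x=0, y=-355 to 25 mm, 25 mm thick, 44 mm tall, 8 mm high foot behind. End stop face is y=0, x=-75 to 0 mm, 25 mm thick, 44 mm tall. Bare bench in front.
- unit: Loose aluminium engine control unit, 76 (x) by 110 (y) by 28 mm tall, plus 6 mm fins and 12 mm black connector on top; 0.2 to 0.45 kg, slides under 2 to 5 N. Origin: centre of underside, z up. Starts in front of the fence, yawed up to 20 degrees, between the lines of jaw and end stop. Home: +x side on the fence, +y end on the end stop (centre 38 mm from the fence, 55 mm from the stop).
- jaw (a joint): Travel (m) of the steel sliding jaw along the fence, 0 to 0.16, growing towards the end stop. At value q its clamping face is 0.240 - q from the end stop's face, so 0.130 when it holds the unit against the stop. Slides stiffly (about 3 N) and stays where left.
- jaw_back (a point): Middle of the jaw's rear face (the one to push, facing away from the end stop), 25 mm above the bench, 31.5 mm in front of the fence. The jaw is a block 3 to 60 mm in front of the fence, 30 mm thick along it, 3 to 46 mm above the bench; a 10 mm cap on top (to 56 mm) bridges the fence.
- jaw_face (a point): Middle of the jaw's clamping face (facing the end stop), 25 mm above the bench, 30 mm along the fence from jaw_back.
- socket_big: Bystander, to be left alone: steel impact socket standing on end, 34 mm across, 45 mm tall. Origin: centre of its underside.
- socket_small: Bystander, to be left alone: steel socket standing on end, 26 mm across, 40 mm tall. Origin: centre of its underside.
- relay: Bystander, to be left alone: black plastic relay box, 50 x 38 x 28 mm tall. Origin: centre of its underside.
- bearing: Bystander, to be left alone: steel ring bearing lying flat, 58 mm across, 18 mm tall. Origin: centre of its underside.
- spanner_grip (a point): Bystander, to be left alone: flat open-ended steel spanner, 170 mm long. This point lies on its handle.
- filter: Bystander, to be left alone: white oil filter standing up, 74 mm across, 82 mm tall. Origin: centre of its underside.
- can: Bystander, to be left alone: grey spray can standing up, 64 mm across, 170 mm tall. Origin: centre of its underside.
Things that resemble listed ones, but are neither listed nor needed, are in the scene too. Leave any green or purple look-alike of the unit alone.

How it is judged:
On the way, in this order (a step that is already met when the one before it is completed fails the run):
1. the unit lies flush against the long fence (x of unit in the frame of fixture above -0.041 m and angle between the y axis of unit and the y axis of fixture, either way round below 0.035 rad), for 0.2 s.
2. the jaw holds the unit against the end stop (all of step 1 and y of unit in the frame of fixture above -0.058 m and y of jaw_face in the frame of unit above -0.058 m), for 0.2 s.
At the end, for the whole second after the job is handed in: The unit lies at rest flat on the bench, its long side within 3 mm of the fence and 2 degrees of parallel, its end within 3 mm of the end stop, and the jaw's face within 3 mm of its other end (all of step 2 and x of unit in the frame of fixture below -0.034 m and height (world z) of unit below 0.004 m and linear speed of unit below 0.01 m/s); the robot touches nothing.
It fails at once if the control unit is lifted or tipped up off the bench (height (world z) of unit above 0.008 m or angle between unit's own z axis and vertical above 0.15 rad).
It fails at once if another thing on the bench is shoved or picked up (moved more than 20 mm) (distance of any of socket_big, socket_small, relay, bearing, spanner_grip, filter, can from where it was at the start of the episode above 0.02 m).
It also fails if it takes over 51 s, if anything falls off the work surface, if the arm or the gripper's body presses on something with over 40 N, if the wrist force passes 120 N, or if a joint passes its speed limit or range.

## Working session

There is one attempt and no reset: what is moved stays moved. The work goes in short steps, Python scripts to look and compute and a tool call to move; the robot and the scene stay as the last step left them, time stands still between calls to the robot, and variables do not carry over. Pictures are saved under pics/ and viewed, at most 10 in all, crops included, and the job is handed in when it is done.

Besides the shell and the picture viewer there is one more tool, called after ">>>" by a JSON object that holds its "name" and its "arguments". carry_out: Moves the arm, as the interface text tells. Its arguments: {"type":"object","properties":{"series":{"type":"array"},"newtons":{"type":"number"}},"required":["series"]}

```bash
mkdir -p pics; python3 - <<'E'
from rig import telemetry,camera,get_calibration
import cv2
s=telemetry.sense();print({k:s[k] for k in('t','tool_pos','eef_rot','force','grip_width')})
for n in('top','side'):
    cv2.imwrite(f'pics/{n}0.png',camera(n));c=get_calibration(n);print(n,c)
E
```

```text
{'t': 0.0, 'tool_pos': array([0.25659623, 0.51428097, 0.23081496]), 'eef_rot': array([-3.14048830e+00,  3.29188275e-05,  2.67879136e+00]), 'force': array([-0.2857531 ,  0.60266565, -0.03678133]), 'grip_width': 0.9970047785001351}
top {'K': array([[415.85989535,   0.        , 319.00794095],
       [  0.        , 415.85989535, 200.03930075],
       [  0.        ,   0.        ,   1.        ]]), 'rvec': array([ 2.1366486 , -2.12148991,  0.21018811]), 'tvec': array([0.01373997, 0.58765379, 0.96821767])}
side {'K': array([[437.86954964,   0.        , 315.41764277],
       [  0.        , 437.86954964, 193.37509866],
       [  0.        ,   0.        ,   1.        ]]), 'rvec': array([ 0.21178425, -2.90031762,  1.07265483]), 'tvec': array([0.57583518, 0.08270555, 1.06955052])}
```

View pics/top0.png

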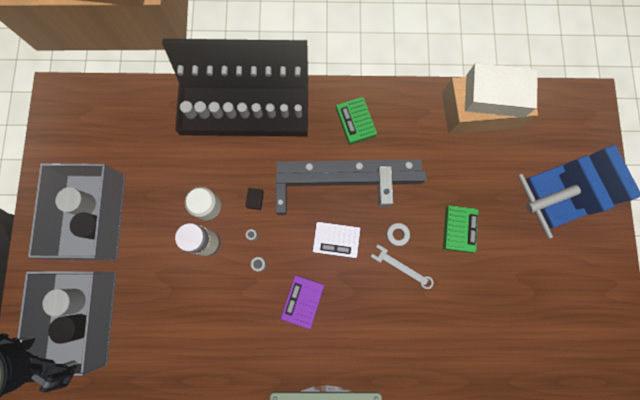

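View pics/side0.png

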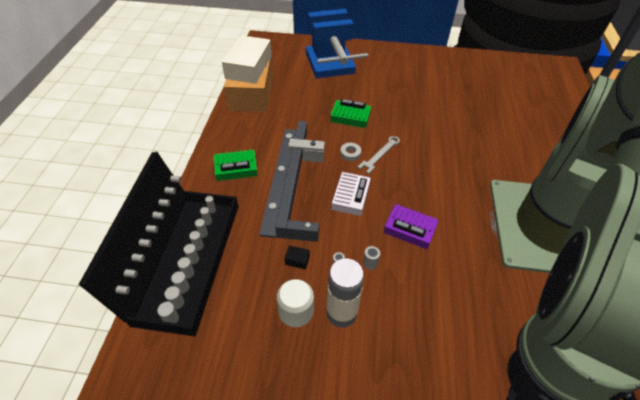

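The top view shows the unit (silver, black connector) at about (337,240). The fence runs from (277,175) to (425,178), the end stop is at (281,198) and the jaw at (386,185). The spanner is at (400,268) and the bearing at (398,234). I'll zoom in for precise corners.

```bash
cat > h.py <<'E'
import cv2,numpy as np
from rig import telemetry,camera,get_calibration
def ray(n,px,z):
    c=get_calibration(n);R=cv2.Rodrigues(c['rvec'])[0];C=-R.T@c['tvec']
    u=cv2.undistortPoints(np.float64(px).reshape(-1,1,2),c['K'],None).reshape(-1,2)
    d=np.c_[u,np.ones(len(u))]@R
    return (C+d*((z-C[2])/d[:,2])[:,None])[:,:2]
def proj(n,P):
    c=get_calibration(n);return cv2.projectPoints(np.float64(P).reshape(-1,1,3),c['rvec'],c['tvec'],c['K'],None)[0].reshape(-1,2)
E
python3 - <<'E'
from h import *
im=cv2.imread('pics/top0.png')
c=im[140:300,230:440];cv2.imwrite('pics/crop0.png',cv2.resize(c,None,fx=3.75,fy=3.75,interpolation=cv2.INTER_CUBIC)) 
hsv=cv2.cvtColor(im,cv2.COLOR_BGR2HSV)
m=((hsv[...,1]<60)&(hsv[...,2]>120)).astype('uint8')
m[:, :300]=0;m[:215]=0;m[265:]=0;m[:,366:]=0
k,_=cv2.findContours(m,0,2);k=max(k,key=cv2.contourArea)
r=cv2.minAreaRect(k);b=cv2.boxPoints(r);print(r,b);w=ray('top',b,.031);print(w)
print(w.mean(0),[np.linalg.norm(w[i]-w[i-1]) for i in range(4)])
print(proj('top',[[.5,0,0],[.6,0,0],[.5,.1,0]]))
E
```

```text
((336.2992248535156, 239.47264099121094), (45.2178840637207, 31.571453094482422), 7.765166282653809) [[311.76474 252.05885]
 [316.0305  220.7769 ]
 [360.8337  226.88643]
 [356.56796 258.1684 ]]
[[ 0.46167768  0.03470045]
 [ 0.53929969  0.02478053]
 [ 0.52481545 -0.08689597]
 [ 0.44750586 -0.07543784]]
[ 0.49332467 -0.02571321] [np.float64(0.11104630881527831), np.float64(0.0782533200252619), np.float64(0.11261187994109165), np.float64(0.07815408437139307)]
[[325.57641051 237.78518623]
 [325.69611375 199.26185613]
 [286.33569483 237.50477516]]
```

View pics/crop0.png

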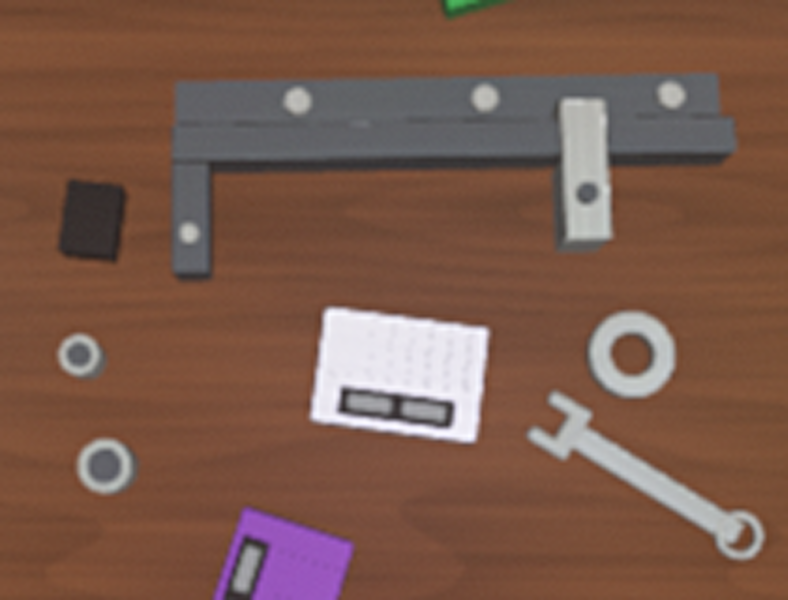

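The crop shows the fence's front top edge from (211,162) to (733,152) and the end stop's inner front corner at (211,272). The jaw cap's front edge is (566,243) to (609,240), and the bearing is at (632,354). The unit's corners are (325,308), (488,326), (475,442) and (312,420).

```bash
cat >> h.py <<'E'
def cr(p): return np.float64(p)/3.75+[230,140]
A,B,S=ray('top',cr([[211,162],[733,152],[211,272]]),.044)
yv=(A-B)/np.linalg.norm(A-B); xv=np.array([yv[1],-yv[0]])
O=A
def fix(p): return np.c_[(np.atleast_2d(p)-O)@xv,(np.atleast_2d(p)-O)@yv]
def world(p): return O+np.atleast_2d(p)[:,:1]*xv+np.atleast_2d(p)[:,1:]*yv
E
python3 - <<'E'
from h import *
np.set_printoptions(precision=4,suppress=True)
print('O',O,'len',np.linalg.norm(A-B),'stop',np.linalg.norm(A-S),fix(S),'yaw of x',np.degrees(np.arctan2(xv[1],xv[0])))
print('jaw cap',fix(ray('top',cr([[562,98],[604,98],[609,240],[566,243]]),.056)))
u=ray('top',cr([[325,308],[488,326],[475,442],[312,420]]),.031)
print('unit',fix(u),fix(u).mean(0))
print('bearing',fix(ray('top',cr([632,354]),.018)),'spanner jaw',fix(ray('top',cr([[550,397],[530,434],[740,535]]),.005)))
print('purple',fix(ray('top',cr([[245,508],[353,545]]),.03)),'sockets',fix(ray('top',cr([[80,355],[105,465]]),.045)))
for n,p in (('behind unit',[-.2,-.14]),('jaw back',[-.0315,-.30])): print(n,world(p))
# side view check of same corners
print(proj('side',[[*O,.044],[*world([0,-.355])[0],.044],[*world([-.075,0])[0],.044]]))
E
```

```text
O [0.6317 0.1   ] len 0.3498307135080901 stop 0.07426929223052352 [[-0.0743  0.0006]] yaw of x 1.626865537367839
jaw cap [[ 0.0364 -0.2348]
 [ 0.0358 -0.2628]
 [-0.0603 -0.2608]
 [-0.0617 -0.2325]]
unit [[-0.098  -0.0741]
 [-0.1123 -0.182 ]
 [-0.1884 -0.1704]
 [-0.1718 -0.064 ]] [-0.1426 -0.1226]
bearing [[-0.1316 -0.2795]] spanner jaw [[-0.1582 -0.225 ]
 [-0.1827 -0.2103]
 [-0.2524 -0.3472]]
purple [[-0.2276 -0.0194]
 [-0.2527 -0.0889]] sockets [[-0.1273  0.0861]
 [-0.1985  0.0695]]
behind unit [[ 0.4358 -0.0456]]
jaw back [[ 0.6088 -0.2008]]
[[288.3998 217.9743]
 [307.472  120.1384]
 [320.2096 221.0528]]
```

>>> {"name": "carry_out", "arguments": {"series": [[0,-2,0,-5.62,-0.2],[0,-3,0,-5.62,-0.2],[0,-3,0,-5.62,-0.2],[0,-3,0,-5.62,-0.2],[0,-3,0,-5.62,-0.2]]}}

```text
t: 0.6
tool_pos: [0.2214, 0.3789, 0.2312]
eef_rot: [-3.141, -0.0, -3.109]
force: [0.5, 1.2, 0.0]
grip_width: 0.598
grasp_force: 0.0
```

```bash
cat >> h.py <<'E'
def st():
    s=telemetry.sense();p=s['tool_pos'];yw=s['eef_rot'][2]
    f=fix(p[:2])[0]
    print('t',round(s['t'],2),'fix mm',(f*1000).round(1),'z',round(p[2]*1000,1),'yawerr deg',round(np.degrees((yw-np.pi-np.arctan2(xv[1],xv[0])+np.pi)%(2*np.pi)-np.pi),2),'rot',s['eef_rot'].round(3),'F',s['force'].round(1),'grip',round(s['grip_width'],2))
E
python3 -c "from h import *;st()"
```

```text
t 0.6 fix mm [-402.3  290.5] z 231.2 yawerr deg 0.23 rot [-3.141 -0.    -3.109] F [0.5 1.2 0. ] grip 0.6
```

>>> {"name": "carry_out", "arguments": {"series": [[-4,-2,0,0,-0.2],[-4,-3,0,0,-0.2],[-3,-3.5,0,0,-0.2],[-2.5,-4,0,0,-0.2],[-2,-4.5,0,0,-0.2]]}}

```text
t: 1.1
tool_pos: [0.3827, 0.213, 0.2311]
eef_rot: [3.142, -0.0, -3.114]
force: [1.7, -0.0, -0.4]
grip_width: 0.6
grasp_force: 0.0
```

>>> {"name": "carry_out", "arguments": {"series": [[-1.5,-4.5,0,0,-0.2],[-1.4,-4.5,0,0,-0.2],[0,-4.5,0,0,-0.2],[0,-4.5,0,0,-0.2],[0,-4,0,0,-0.2]]}}

```text
t: 1.6
tool_pos: [0.4164, -0.0068, 0.2312]
eef_rot: [-3.141, -0.0, -3.115]
force: [0.7, 0.3, 0.1]
grip_width: 0.598
grasp_force: 0.0
```

```bash
python3 - <<'E'
from h import *
st()
cv2.imwrite('pics/w1.png',camera('wrist'))
E
```

```text
t 1.6 fix mm [-218.3 -100.7] z 231.2 yawerr deg -0.09 rot [-3.141 -0.    -3.115] F [0.7 0.3 0.1] grip 0.6
```

View pics/w1.png

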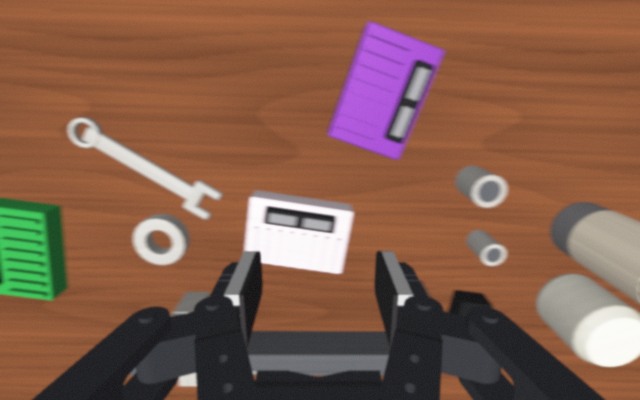

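The wrist view shows the unit at (300,232) ahead of the fingers, the purple look-alike well behind at (387,90), and the spanner jaw at (207,198). I'll move over the approach spot and descend.

```bash
python3 - <<'E'
from h import *
np.set_printoptions(precision=4,suppress=True)
print(fix(ray('wrist',[[354,209],[344,272],[245,249],[250,196]],.028)), fix(ray('wrist',[[302,332],[332,332]],.044)),'spanner',fix(ray('wrist',[[219,195],[206,216]],.005)),'purple',fix(ray('wrist',[[330,135],[398,158]],.03)))
E
```

```text
[[-0.174  -0.0688]
 [-0.0988 -0.0783]
 [-0.128  -0.188 ]
 [-0.1892 -0.1784]] [[-0.0309 -0.1264]
 [-0.0308 -0.092 ]] spanner [[-0.1835 -0.2179]
 [-0.1586 -0.2351]] purple [[-0.2523 -0.0946]
 [-0.2289 -0.0259]]
```

>>> {"name": "carry_out", "arguments": {"series": [[0,-1.2,4,0,-0.2],[0,-1,4.5,0,-0.2],[0,0,4.5,0,-0.2],[0,0,4,0,-0.2],[0,0,2,0,-0.2]]}}

```text
t: 2.15
tool_pos: [0.4163, -0.0264, 0.0386]
eef_rot: [-3.141, -0.003, -3.113]
force: [-0.6, -0.2, -0.4]
grip_width: 0.602
grasp_force: 0.0
```

>>> {"name": "carry_out", "arguments": {"series": [[0,-0.4,1.2,0,-0.2],[0,0,1,0,-0.2],[0,0,0.6,0,-0.2],[0,0,0.5,0,-0.2],[0,0,0.1,0,-0.2]]}}

```text
t: 2.65
tool_pos: [0.4232, -0.031, 0.0114]
eef_rot: [3.141, -0.008, -3.114]
force: [0.3, -0.4, 0.4]
grip_width: 0.6
grasp_force: 0.0
```

```bash
python3 -c "from h import *;st()"
```

```text
t 2.65 fix mm [-212.2 -125. ] z 11.4 yawerr deg -0.05 rot [ 3.141 -0.008 -3.114] F [ 0.3 -0.4  0.4] grip 0.6
```

>>> {"name": "carry_out", "arguments": {"series": [[-0.3,0,0.1,0,-0.2],[-0.3,0,0.2,0,-0.2],[-0.3,0,0.2,0,-0.2],[-0.4,0,0.2,0,-0.2],[-0.4,0,0,0,-0.2]]}}

```text
t: 3.15
tool_pos: [0.4399, -0.0306, 0.0039]
eef_rot: [3.141, -0.009, -3.114]
force: [-1.2, -0.8, -0.2]
grip_width: 0.6
grasp_force: 0.6
```

```bash
python3 -c "from h import *;st()"
```

```text
t 3.15 fix mm [-195.5 -125.1] z 3.9 yawerr deg -0.05 rot [ 3.141 -0.009 -3.114] F [-1.2 -0.8 -0.2] grip 0.6
```

>>> {"name": "carry_out", "arguments": {"series": [[-0.5,0,0,0,-0.2],[-0.6,0,0,0,-0.2],[-0.6,0,0,0,-0.2],[-0.6,0,0,0,-0.2],[-0.6,0,0,0,-0.2]]}}

```text
t: 3.65
tool_pos: [0.4689, -0.0298, 0.0039]
eef_rot: [3.141, -0.01, -3.114]
force: [-4.2, -0.7, 4.3]
grip_width: 0.601
grasp_force: 2.0
```

>>> {"name": "carry_out", "arguments": {"series": [[-0.8,0,0,0,-0.2],[-0.8,0,0,0,-0.2],[-0.8,0,0,0,-0.2],[-0.8,0,0,0,-0.2],[-0.8,0,0,0,-0.2]]}}

```text
t: 4.15
tool_pos: [0.5093, -0.0287, 0.0035]
eef_rot: [3.141, -0.009, -3.114]
force: [-5.0, -0.3, 3.6]
grip_width: 0.598
grasp_force: 2.0
```

```bash
python3 - <<'E'
from h import *
st()
cv2.imwrite('pics/s2.png',cv2.resize(camera('side')[90:280,210:460],None,fx=3,fy=3,interpolation=cv2.INTER_CUBIC))
E
```

```text
t 4.15 fix mm [-126.  -125.1] z 3.5 yawerr deg -0.05 rot [ 3.141 -0.009 -3.114] F [-5.  -0.3  3.6] grip 0.6
```

View pics/s2.png

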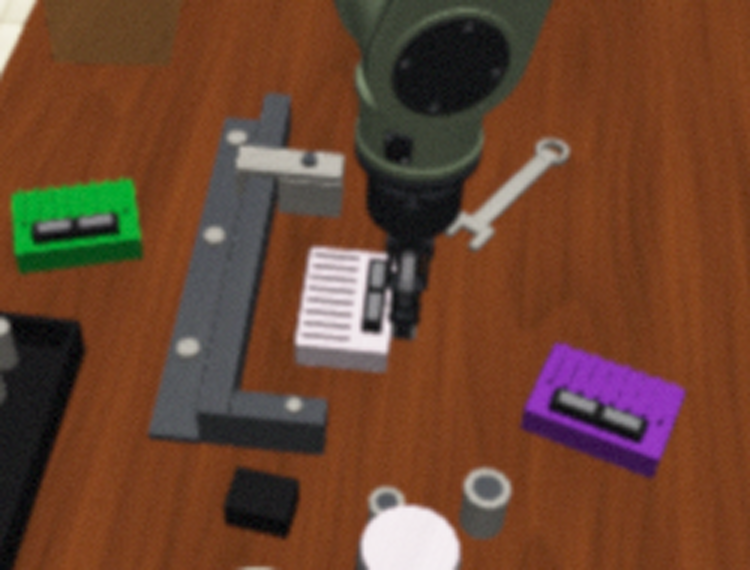

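The side view shows the unit at (347,305), square to the fence, with the fingers behind it at (405,300).

>>> {"name": "carry_out", "arguments": {"series": [[-0.8,0,0,0,-0.2],[-0.8,0,0,0,-0.2],[-0.6,0,0,0,-0.2],[-0.4,0,0,0,-0.2],[-0.4,0,0,0,-0.2]]}}

```text
t: 4.7
tool_pos: [0.5389, -0.0278, 0.0032]
eef_rot: [3.141, -0.009, -3.114]
force: [-4.8, -0.1, 3.9]
grip_width: 0.602
grasp_force: 2.2
```

>>> {"name": "carry_out", "arguments": {"series": [[-0.2,0,0,0,-0.2],[-0.2,0,0,0,-0.2],[-0.1,0,0,0,-0.2],[-0.1,0,0,0,-0.2],[0,0,0,0,-0.2]]}}

```text
t: 5.2
tool_pos: [0.5448, -0.0277, 0.0032]
eef_rot: [3.141, -0.009, -3.114]
force: [-2.2, -0.1, 1.2]
grip_width: 0.599
grasp_force: 1.2
```

>>> {"name": "carry_out", "arguments": {"series": [[-0.1,0,0,0,-0.2],[-0.1,0,0,0,-0.2],[-0.1,0,0,0,-0.2],[-0.1,0,0,0,-0.2],[0,0,0,0,-0.2]]}}

```text
t: 5.7
tool_pos: [0.5489, -0.0276, 0.0032]
eef_rot: [3.141, -0.009, -3.114]
force: [-2.1, -0.2, 2.4]
grip_width: 0.602
grasp_force: 1.2
```

```bash
python3 - <<'E'
from h import *
st()
cv2.imwrite('pics/s3.png',cv2.resize(camera('side')[150:240,260:370],None,fx=6,fy=6,interpolation=cv2.INTER_CUBIC))
E
```

```text
t 5.7 fix mm [ -86.4 -125.2] z 3.2 yawerr deg -0.05 rot [ 3.141 -0.009 -3.114] F [-2.1 -0.2  2.4] grip 0.6
```

View pics/s3.png

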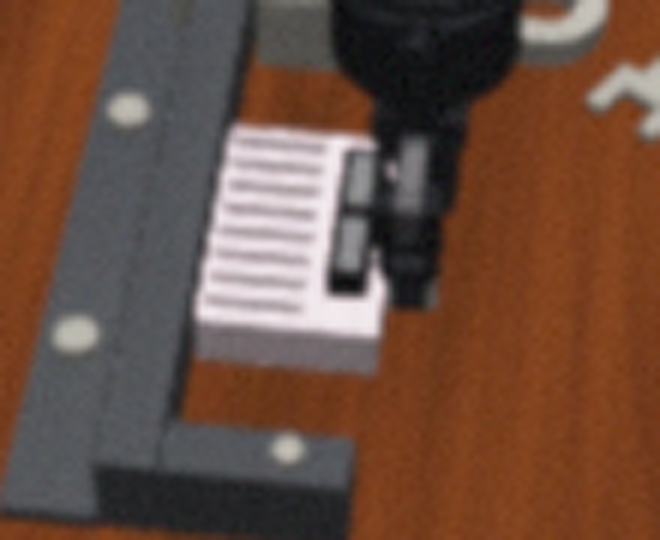

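The crop shows only a few mm between the unit's left edge (200,320) and the fence (185,350). I'll creep until the force rises.

>>> {"name": "carry_out", "arguments": {"series": [[-0.1,0,0,0,-0.2],[-0.1,0,0,0,-0.2],[-0.1,0,0,0,-0.2],[0,0,0,0,-0.2],[0,0,0,0,-0.2]]}}

```text
t: 6.25
tool_pos: [0.5495, -0.0276, 0.003]
eef_rot: [3.141, -0.014, -3.114]
force: [-16.8, 1.3, 13.4]
grip_width: 0.599
grasp_force: 8.8
```

>>> {"name": "carry_out", "arguments": {"series": [[-0.1,0,0,0,-0.2],[-0.1,0,0,0,-0.2],[-0.1,0,0,0,-0.2],[0,0,0,0,-0.2],[0,0,0,0,-0.2]]}}

```text
t: 6.75
tool_pos: [0.5495, -0.0276, 0.0028]
eef_rot: [-3.141, -0.02, -3.114]
force: [-36.6, 2.2, 26.8]
grip_width: 0.601
grasp_force: 18.6
```

Contact force shows the unit is seated. Next I back off and rise.

>>> {"name": "carry_out", "arguments": {"series": [[0.4,0,0,0,-0.2],[0.6,0,0,0,-0.2],[1.2,0,0,0,-0.2],[1.3,0,-0.5,0,-0.2],[0.5,0,-2,0,-0.2]]}}

```text
t: 7.25
tool_pos: [0.5135, -0.0284, 0.0276]
eef_rot: [3.141, -0.011, -3.114]
force: [1.5, -1.1, 0.2]
grip_width: 0.602
grasp_force: 0.0
```

>>> {"name": "carry_out", "arguments": {"series": [[0,-1,-4,0,0],[0,-3,-4,0,0.5],[0,-4,-2,0,1],[-1,-4,0,0,1],[-3,-4,0,0,1]], "newtons": 60}}

```text
t: 7.75
tool_pos: [0.5598, -0.1898, 0.1293]
eef_rot: [-3.141, -0.008, -3.115]
force: [1.6, 0.8, -0.2]
grip_width: -0.001
grasp_force: 0.0
```

```bash
python3 - <<'E'
from h import *
st()
im=camera('top');cv2.imwrite('pics/t4.png',cv2.resize(im[140:300,230:440],None,fx=3.75,fy=3.75,interpolation=cv2.INTER_CUBIC))
E
```

```text
t 7.75 fix mm [ -80.1 -287.7] z 129.3 yawerr deg -0.1 rot [-3.141 -0.008 -3.115] F [ 1.6  0.8 -0.2] grip -0.0
```

View pics/t4.png

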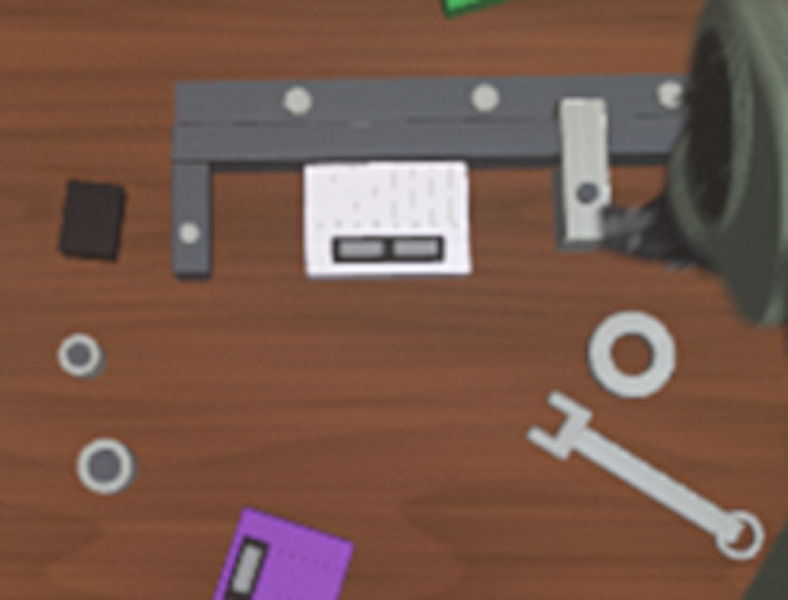

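The unit sits flush on the fence at (387,218) and the jaw is untouched at (586,170). Next I go down behind the jaw.

>>> {"name": "carry_out", "arguments": {"series": [[-2.5,-1.5,0,0,1],[-2.2,-1,0,0,1],[0,0,1,0,1],[0,0,3,0,1],[0,0,3,0,1]]}}

```text
t: 8.3
tool_pos: [0.6073, -0.2109, 0.0566]
eef_rot: [3.141, -0.008, -3.114]
force: [-0.3, -0.1, -0.8]
grip_width: 0.004
grasp_force: 0.0
```

>>> {"name": "carry_out", "arguments": {"series": [[0,0,2,0,1],[0,0,1.3,0,1],[0,0,0.8,0,1],[0,0,0.2,0,1],[0,0,0,0,1]]}}

```text
t: 8.8
tool_pos: [0.6071, -0.2111, 0.015]
eef_rot: [3.141, -0.008, -3.114]
force: [0.7, 0.3, 0.5]
grip_width: 0.003
grasp_force: 0.0
```

```bash
python3 -c "from h import *;st()"
```

```text
t 8.8 fix mm [ -33.5 -310.2] z 15.0 yawerr deg -0.05 rot [ 3.141 -0.008 -3.114] F [0.7 0.3 0.5] grip 0.0
```

>>> {"name": "carry_out", "arguments": {"series": [[0,0.8,0,0,1],[0,0.6,0,0,1],[0,0.6,0,0,1],[0,0.6,0,0,1],[0,0.6,0,0,1]]}}

```text
t: 9.3
tool_pos: [0.6061, -0.1789, 0.0148]
eef_rot: [-3.142, -0.009, -3.114]
force: [1.0, -5.0, 2.3]
grip_width: -0.0
grasp_force: 2.0
```

>>> {"name": "carry_out", "arguments": {"series": [[0,0.6,0,0,1],[0,0.6,0,0,1],[0,0.6,0,0,1],[0,0.6,0,0,1],[0,0.6,0,0,1]]}}

```text
t: 9.8
tool_pos: [0.6052, -0.1486, 0.0147]
eef_rot: [3.141, -0.009, -3.114]
force: [2.1, -3.9, 5.7]
grip_width: 0.002
grasp_force: 2.9
```

>>> {"name": "carry_out", "arguments": {"series": [[0,0.6,0,0,1],[0,0.6,0,0,1],[0,0.6,0,0,1],[0,0.6,0,0,1],[0,0.6,0,0,1]]}}

```text
t: 10.3
tool_pos: [0.6044, -0.1188, 0.0147]
eef_rot: [3.141, -0.009, -3.114]
force: [2.5, -7.6, 3.9]
grip_width: 0.0
grasp_force: 3.9
```

```bash
python3 - <<'E'
from h import *
st()
cv2.imwrite('pics/s5.png',cv2.resize(camera('side')[100:250,245:385],None,fx=4,fy=4,interpolation=cv2.INTER_CUBIC))
E
```

```text
t 10.3 fix mm [ -33.5 -217.9] z 14.7 yawerr deg -0.05 rot [ 3.141 -0.009 -3.114] F [ 2.5 -7.6  3.9] grip 0.0
```

View pics/s5.png

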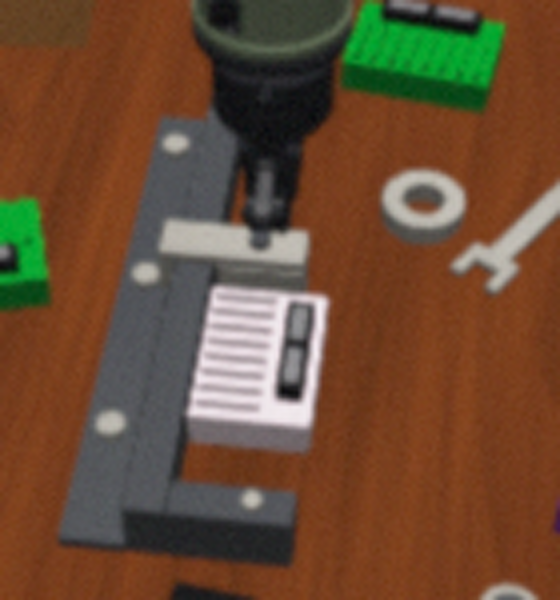

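The side view shows the jaw at (235,250) against the unit at (257,360), which stays along the fence. The gap to the end stop is about 4 cm.

>>> {"name": "carry_out", "arguments": {"series": [[0,0.6,0,0,1],[0,0.6,0,0,1],[0,0.6,0,0,1],[0,0.6,0,0,1],[0,0.5,0,0,1]]}}

```text
t: 10.85
tool_pos: [0.6036, -0.09, 0.0147]
eef_rot: [3.141, -0.009, -3.114]
force: [3.8, -6.3, 3.9]
grip_width: 0.001
grasp_force: 3.5
```

>>> {"name": "carry_out", "arguments": {"series": [[0,0.2,0,0,1],[0,0.2,0,0,1],[0,0.1,0,0,1],[0,0.1,0,0,1],[0,0.1,0,0,1]]}}

```text
t: 11.35
tool_pos: [0.6034, -0.0831, 0.0147]
eef_rot: [3.141, -0.009, -3.114]
force: [3.9, -5.0, 3.9]
grip_width: -0.002
grasp_force: 3.2
```

```bash
python3 - <<'E'
from h import *
st()
im=camera('side');cv2.imwrite('pics/s6.png',cv2.resize(im[130:240,255:365],None,fx=5,fy=5,interpolation=cv2.INTER_CUBIC))
E
```

```text
t 11.35 fix mm [ -33.5 -182.2] z 14.7 yawerr deg -0.06 rot [ 3.141 -0.009 -3.114] F [ 3.9 -5.   3.9] grip -0.0
```

View pics/s6.png

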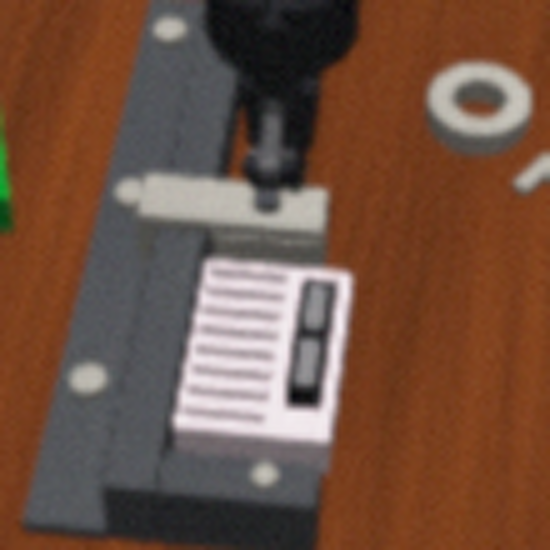

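The jaw (235,220) has nearly brought the unit to the end stop. I'll creep until the force climbs.

>>> {"name": "carry_out", "arguments": {"series": [[0,0.1,0,0,1],[0,0.1,0,0,1],[0,0.1,0,0,1],[0,0.1,0,0,1],[0,0,0,0,1]]}}

```text
t: 11.9
tool_pos: [0.6033, -0.079, 0.0147]
eef_rot: [3.141, -0.009, -3.114]
force: [2.9, -4.2, 3.7]
grip_width: -0.003
grasp_force: 2.9
```

>>> {"name": "carry_out", "arguments": {"series": [[0,0.1,0,0,1],[0,0.1,0,0,1],[0,0.1,0,0,1],[0,0,0,0,1],[0,0,0,0,1]]}}

```text
t: 12.4
tool_pos: [0.6033, -0.076, 0.0147]
eef_rot: [3.141, -0.009, -3.114]
force: [3.3, -3.8, 4.2]
grip_width: -0.003
grasp_force: 2.9
```

>>> {"name": "carry_out", "arguments": {"series": [[0,0.1,0,0,1],[0,0.1,0,0,1],[0,0.1,0,0,1],[0,0,0,0,1],[0,0,0,0,1]]}}

```text
t: 12.9
tool_pos: [0.6032, -0.073, 0.0147]
eef_rot: [3.141, -0.009, -3.114]
force: [3.8, -4.2, 3.9]
grip_width: 0.0
grasp_force: 2.9
```

>>> {"name": "carry_out", "arguments": {"series": [[0,0.1,0,0,1],[0,0.1,0,0,1],[0,0,0,0,1],[0,0,0,0,1],[0,0,0,0,1]]}}

```text
t: 13.4
tool_pos: [0.6032, -0.071, 0.0147]
eef_rot: [3.141, -0.009, -3.114]
force: [2.9, -4.7, 4.5]
grip_width: -0.0
grasp_force: 2.9
```

>>> {"name": "carry_out", "arguments": {"series": [[0,0.1,0,0,1],[0,0.1,0,0,1],[0,0,0,0,1],[0,0,0,0,1],[0,0,0,0,1]]}}

```text
t: 13.9
tool_pos: [0.6031, -0.069, 0.0147]
eef_rot: [3.141, -0.009, -3.114]
force: [4.0, -3.9, 4.2]
grip_width: -0.001
grasp_force: 2.8
```

>>> {"name": "carry_out", "arguments": {"series": [[0,0.1,0,0,1],[0,0.1,0,0,1],[0,0,0,0,1],[0,0,0,0,1],[0,0,0,0,1]]}}

```text
t: 14.4
tool_pos: [0.603, -0.067, 0.0147]
eef_rot: [3.141, -0.009, -3.114]
force: [3.5, -3.9, 3.9]
grip_width: 0.001
grasp_force: 2.8
```

```bash
python3 - <<'E'
from h import *
st()
im=camera('side');cv2.imwrite('pics/s7.png',cv2.resize(im[130:240,255:365],None,fx=5,fy=5,interpolation=cv2.INTER_CUBIC))
E
```

```text
t 14.4 fix mm [ -33.5 -166.1] z 14.7 yawerr deg -0.05 rot [ 3.141 -0.009 -3.114] F [ 3.5 -3.9  3.9] grip 0.0
```

View pics/s7.png

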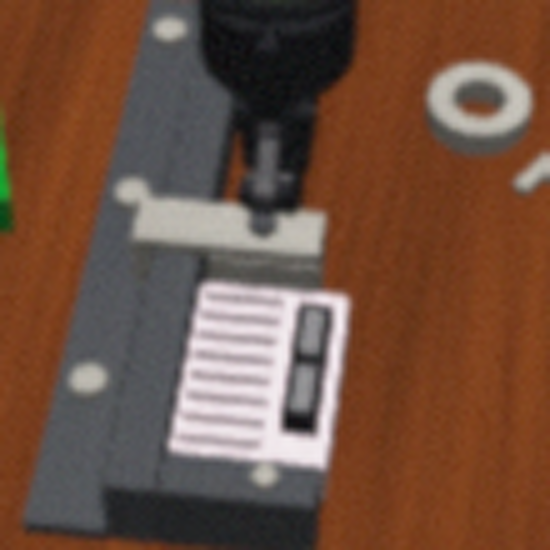

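The unit (260,370) now hides the stop's inner edge, so the stop is only millimetres away. I'll keep creeping on force.

>>> {"name": "carry_out", "arguments": {"series": [[0,0.1,0,0,1],[0,0.1,0,0,1],[0,0,0,0,1],[0,0,0,0,1],[0,0,0,0,1]]}}

```text
t: 14.95
tool_pos: [0.603, -0.065, 0.0147]
eef_rot: [3.141, -0.009, -3.114]
force: [4.3, -4.0, 4.3]
grip_width: -0.001
grasp_force: 2.8
```

>>> {"name": "carry_out", "arguments": {"series": [[0,0.1,0,0,1],[0,0.1,0,0,1],[0,0,0,0,1],[0,0,0,0,1],[0,0,0,0,1]]}}

```text
t: 15.45
tool_pos: [0.603, -0.063, 0.0147]
eef_rot: [3.141, -0.008, -3.114]
force: [4.4, -4.1, 4.6]
grip_width: 0.003
grasp_force: 2.8
```

>>> {"name": "carry_out", "arguments": {"series": [[0,0.1,0,0,1],[0,0.1,0,0,1],[0,0,0,0,1],[0,0,0,0,1],[0,0,0,0,1]]}}

```text
t: 15.95
tool_pos: [0.6029, -0.061, 0.0147]
eef_rot: [3.141, -0.009, -3.114]
force: [3.9, -4.7, 4.4]
grip_width: -0.001
grasp_force: 2.8
```

>>> {"name": "carry_out", "arguments": {"series": [[0,0.1,0,0,1],[0,0.1,0,0,1],[0,0,0,0,1],[0,0,0,0,1],[0,0,0,0,1]]}}

```text
t: 16.45
tool_pos: [0.6028, -0.059, 0.0147]
eef_rot: [3.141, -0.009, -3.114]
force: [2.7, -4.4, 3.3]
grip_width: 0.001
grasp_force: 2.8
```

```bash
python3 - <<'E'
from h import *
np.set_printoptions(precision=4,suppress=True)
st()
im=camera('side')
m=(im.min(2)>215).astype('uint8');m[:150]=0;m[245:]=0;m[:,:280]=0;m[:,345:]=0
k,_=cv2.findContours(m,0,2);k=max(k,key=cv2.contourArea)
q=cv2.approxPolyDP(cv2.convexHull(k),4,True).reshape(-1,2);print(q)
print(fix(ray('side',q,.031)))
# end stop front face edges visible in side view: crop(s7) near/far top corners
print('stop outer top edge',fix(ray('side',np.float64([[107,490],[318,502]])/5+[255,130],.044)), 'jaw cap face edge',fix(ray('side',np.float64([[135,243],[322,258]])/5+[255,130],.056)),'unit s7',fix(ray('side',np.float64([[203,283],[350,297],[328,467],[170,452]])/5+[255,130],.031)))
E
```

```text
t 16.45 fix mm [ -33.4 -158.1] z 14.7 yawerr deg -0.05 rot [ 3.141 -0.009 -3.114] F [ 2.7 -4.4  3.3] grip 0.0
[[323 193]
 [318 222]
 [290 218]
 [294 197]]
[[-0.0717 -0.0976]
 [-0.0693 -0.0063]
 [-0.0018 -0.0101]
 [-0.0017 -0.076 ]]
stop outer top edge [[ 0.0229  0.032 ]
 [-0.0742  0.027 ]] jaw cap face edge [[ 0.0329 -0.1109]
 [-0.0607 -0.1122]] unit s7 [[-0.0007 -0.1105]
 [-0.0755 -0.1101]
 [-0.0758 -0.003 ]
 [-0.0005 -0.0028]]
```

>>> {"name": "carry_out", "arguments": {"series": [[0,0.1,0,0,1],[0,0.1,0,0,1],[0,0,0,0,1],[0,0,0,0,1],[0,0,0,0,1]]}}

```text
t: 17.0
tool_pos: [0.6028, -0.0574, 0.0147]
eef_rot: [3.141, -0.009, -3.114]
force: [4.1, -5.7, 4.2]
grip_width: 0.006
grasp_force: 3.5
```

>>> {"name": "carry_out", "arguments": {"series": [[0,0.1,0,0,1],[0,0,0,0,1],[0,0,0,0,1],[0,0,0,0,1],[0,0,0,0,1]]}}

```text
t: 17.5
tool_pos: [0.6027, -0.0572, 0.0148]
eef_rot: [-3.141, -0.009, -3.115]
force: [3.1, -10.2, 5.8]
grip_width: -0.001
grasp_force: 4.9
```

>>> {"name": "carry_out", "arguments": {"series": [[0,0.1,0,0,1],[0,0.1,0,0,1],[0,0,0,0,1],[0,0,0,0,1],[0,0,0,0,1]]}}

```text
t: 18.0
tool_pos: [0.6026, -0.0567, 0.0149]
eef_rot: [-3.139, -0.009, -3.116]
force: [3.0, -18.0, 8.4]
grip_width: -0.002
grasp_force: 7.9
```

>>> {"name": "carry_out", "arguments": {"series": [[0,-0.3,0,0,1],[0,-0.7,0,0,1],[0,-1.5,0,0,1],[0,-1.5,0,0,1],[0,-0.5,0,0,1]]}}

```text
t: 18.5
tool_pos: [0.6034, -0.1018, 0.0144]
eef_rot: [-3.141, -0.01, -3.116]
force: [0.1, 0.6, 0.1]
grip_width: 0.003
grasp_force: 0.0
```

>>> {"name": "carry_out", "arguments": {"series": [[0,0,-3,0,1],[0,0,-4,0,1],[0,0,-4,0,1],[0,0,-2,0,1],[0,0,0,0,1]]}}

```text
t: 19.0
tool_pos: [0.606, -0.0996, 0.1474]
eef_rot: [3.141, -0.005, -3.114]
force: [-0.2, -0.2, 0.1]
grip_width: -0.0
grasp_force: 0.0
```

```bash
python3 - <<'E'
from h import *
np.set_printoptions(precision=4,suppress=True)
st()
im=camera('side')
m=(im.min(2)>205).astype('uint8');m[:150]=0;m[245:]=0;m[:,:280]=0;m[:,345:]=0
k,_=cv2.findContours(m,0,2);k=max(k,key=cv2.contourArea)
q=cv2.boxPoints(cv2.minAreaRect(k));q2=cv2.approxPolyDP(cv2.convexHull(k),3,True).reshape(-1,2)
print(fix(ray('side',q2,.031)))
im=camera('top');m=(im.min(2)>180).astype('uint8');m[:182]=0;m[218:]=0;m[:,280:]&=1;m[:,:280]=0;m[:,345:]=0
k,_=cv2.findContours(m,0,2);k=max(k,key=cv2.contourArea)
q=cv2.boxPoints(cv2.minAreaRect(k));print(cv2.minAreaRect(k),fix(ray('top',q,.03)))
E
```

```text
t 19.0 fix mm [ -31.4 -198.7] z 147.4 yawerr deg -0.07 rot [ 3.141 -0.005 -3.114] F [-0.2 -0.2  0.1] grip -0.0
[[-0.0717 -0.0976]
 [-0.0716 -0.0066]
 [ 0.0006 -0.0098]
 [ 0.0002 -0.0889]]
((307.5, 198.5), (29.0, 43.0), 90.0) [[ 0.0012  0.0016]
 [-0.001  -0.1075]
 [-0.0754 -0.1055]
 [-0.0732  0.0022]]
```

```bash
python3 -c "from rig import workorder;print(workorder.finish_job())"
```

```text
the job is handed in; nothing more can be done
None
```

I pushed the unit flush to the fence, closed the jaw on it against the end stop (firm contact force at each push), backed the arm clear and handed the job in at about 19 s; no verdict came back.

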